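# Close the bread bin with its captive lid

## Robot

A 6-joint arm with a two-finger parallel gripper is mounted at the origin on the work surface; the furniture and walls round the work are solid. World frame = base frame: x ahead of the robot, y to its left, z up, the work surface at z = 0. Lengths are in m, angles in rad, forces in N, time in s.
With the tool pointing down it reaches from about 0.375 to 0.9 m from the base axis. Payload 3.1 kg.
Tool frame: the origin (TCP) lies between the finger pads; the fingertips stand 8 mm ahead of it and the grasp point (between the pads) lies 11 mm behind it; z points along the fingers, y is the line along which they close (so a half turn about z gives the same grasp; the last joint's range is limited). The gripper opens to 87 mm and grips with 3 to 60 N. Pads are 19 mm wide; open, the fingers measure 117 mm over their backs; the gripper's body (75 mm by 190 mm) begins 51 mm behind the grasp point.
Start: joints at [-1.438, 0.527, 1.433, -0, 1.181, -0.178], TCP at [0.192, -0.595, 0.231] pointing down, gripper open.
Joint ranges: [-3.08, 3.08], [-0.75, 2.2], [0.22, 2.44], [-1.43, 4.57], [0, 2.65], [-2.85, 2.85]. Speed limits (rad/s): [2.79, 2.79, 3.14, 3.14, 3.14, 3.14].

## Interface

Orientations are given as a unit quaternion [x, y, z, w].
In Python, from rig import robot, vision, job gives the robot as it stands.
- The arm moves only by the shell command python3 -m handwheel 'ROWS' [OPENING] [FORCE]. ROWS is JSON, a list of rows, each a list of 4 numbers: the shift along the tool's x, y, z as a fraction of full scale, then the turn about the tool's z as a fraction of full scale. A call has 1 to 20 rows; each row is the pose to reach, as a shift and turn from the pose commanded when the call began, along the tool's axes at that moment, turning the shorter way round; what a row does not reach only later rows make up. Full scale, the value 1, is 300 mm for a shift and 2 pi rad for a turn. A row lasts 1/12 s, in which the tool goes at most 41.7 mm and 7.16 degrees, less where a joint would pass 70% of its speed; a pose out of reach is approached as far as the arm can. A call with a number of a shift or a turn outside -1 to 1 is refused whole. A call with a gripper value outside its range is refused whole. OPENING is the opening in per cent of the stroke, from 0 (shut) to 100 (fully open), set as the call begins (- or left out, the last holds). The fingers move at their own pace and stop on an object; FORCE is the grip in N (left out, the last holds). Time passes only in rows, so rows that repeat a pose let the fingers close. It gives the time, the measured TCP pose, the force, the opening and the grip force at its end, in the units of the state.
- robot.get_obs(): the state, without advancing time (a new reading comes with each control period).
- vision.camera(name): name is "side" or "top" or "wrist"; returns a dict with "frame" (480x640x3 uint8, red, green, blue), "K" (3x3 intrinsics, pixels), "k1" (the pictures are not rectified: a ray, as slopes to the right and down, at radius r is drawn at 1 + k1 r^2 times it, then the intrinsics apply), "cam_to_world" (4x4, takes a point from camera to world coordinates); the wrist camera has in their place "hand_eye" (4x4, takes a point from camera to tool coordinates, whose origin is the TCP and whose axes are the flange's). Camera axes: x right, y down, z forward; pixel columns grow to the right and rows downward; lengths in m; the calibration is good to about 2 mm. A picture is of the moment at which its call begins: read the wrist's pose just before it. There is no depth.
- job.hand_in(): hands the job in; it is judged then, once.
Trained networks look in the newest picture that a camera, given by its name, has taken for a name from the list of things; names that differ only in an ending like _2 or _b are one class to them, and where a whole thing is asked for, a point or a joint stands for the part that bears it (a point fixed in the world has none). Each returns a list of dicts, best first, with "conf" (0 to 1); they miss things now and then, are a little off and sometimes report something else, mostly with a low value. They report only what shows in the picture. A call takes as long as a camera call.
- vision.look_for(camera, label): "point" ([row, column] in pixels, amid what is visible of it).
- vision.outline_of(camera, label): "mask" (480x640 bool, what is visible of it) and "point" ([row, column] in pixels, amid what is visible of it).
The state is a dict: "time": time; "q": joint angles; "joint_velocities": joint speeds; "joint_torque": joint torques, N m; "position": TCP position; "tool_rot": TCP orientation; "ft_force": force on the tool from outside, world axes, zero at the start; "moment": the same for the moment, N m; "grip_width": finger opening in m; "grip_force": force on a finger pad.
Only numpy, scipy, OpenCV 4.12 (cv2) and the standard library are available. Lean on these libraries where they do the work, as an engineer would, in place of code of your own. Each camera call takes 0.05 s, during which the arm holds its last target. There are 200 camera calls.

## Task

Close the white bread bin: its wooden lid is longer than the opening, so tilt it, tuck one end under the wide lip, push it in against the spring strip there until the other end drops past the narrow lip, and let the spring push the lid back. The lid must end flat on its ledge, handle up, caught under both lips, and let go. Leave the other things on the table where they are.

Things in the scene. Friction and masses are not known exactly. Their poses are not given: they have to be found in the camera images.
- bin: Open-topped bread bin of white sheet steel, 246 (x) x 168 (y) x 104 mm high, fixed on the table, a croissant inside. Origin: centre of its underside. Its +x points away from the robot, turned at most 17 degrees either way, to the narrow-lip end. Inner walls at x = +-118 and y = +-79 mm. The side walls and the wide lip reach 104 mm high.
- bin_seat (a point): Middle of the bin at the height of the lid's ledge, 80 mm above the table; axes as the bin's. The ledge runs round the inside at this height, 10 mm wide (26 mm at the -x end). Lips 4 mm thick and as wide as the bin roof over both its ends; the opening between them is 195 mm long, the lid 220 mm. The home place of lid_board is x = +8, y = 0, z = +5 mm from here.
- bin_wide_lip (a point): Middle of the inner edge of the wide lip, at its underside: x = -86, z = +20 mm from bin_seat (20 mm over the ledge). The lip reaches from here 32 mm towards -x to the end wall nearest the robot. The spring strip stands beneath it.
- bin_narrow_lip (a point): Middle of the inner edge of the narrow lip, at its underside: x = +109, z = +16 mm from bin_seat (16 mm over the ledge). The lip reaches from here only 9 mm towards +x to the far end wall; its top is 20 mm over the ledge.
- strip (a joint): Spring strip under the wide lip: upright steel bar, 110 mm wide, 3 to 17 mm over the ledge, facing +x; the lid's end pushes it towards -x. In m: 0 free (face at x = -98 mm from bin_seat), 0.016 at its hard stop (face at -114 mm). It pushes back with 3.3 N at 0, 12 N at 0.016. The lid's other end clears the narrow lip only beyond 0.013; lid home: about 0.004.
- lid_board (a point): Wooden lid, at first flat on the table, handle up: board 220 (x) x 150 (y) x 10 mm thick, about 0.32 kg, the same either way round. This point is the centre of the board, half-way through its thickness; x along its length, y across it (along the handle), z up through the handle. The lid's x is at first within 29 degrees of the world's x.
- lid_grip (a point): Centre of the lid's steel handle bar, 39 mm above lid_board along the lid's z. The bar runs along the lid's y, 100 mm long, 16 mm thick (lid x), 18 mm high, on two posts with 74 mm clear between them; 25 mm clear under it. To be grasped from above with the fingers closing along the lid's x.
- juice_bottle: tall glass bottle of orange juice, 93 mm across, 240 mm high, at the left back; origin under its centre; to be left alone
- juice_glass: glass of juice, 87 mm across, 117 mm high, at the left; origin under its centre; to be left alone
- jam_jar: jam jar, 72 mm across, 102 mm high, at the middle of the back; origin under its centre; to be left alone
- salt: glass salt shaker, 44 mm across, 90 mm high, in the middle; origin under its centre; to be left alone
- lid: the lid as a whole; its origin is the centre of the board's underside, axes as for lid_board

How it is judged:
At the end, for the whole second after the job is handed in: Lid released and at rest flat on the ledge, handle up (tilt under 0.04 rad, height within 3 mm), its centre 4 to 11.5 mm from the bin's middle towards the narrow lip and within 6 mm across: caught under both lips, with the spring strip resting on it (1.5 to 7.5 mm in) (x of lid_board in the frame of bin_seat between 0.004 and 0.0115 m and y of lid_board in the frame of bin_seat between -0.006 and 0.006 m and z of lid_board in the frame of bin_seat between 0.002 and 0.008 m and angle between lid_board's own z axis and vertical below 0.04 rad and value of joint strip between 0.0015 and 0.0075 m and linear speed of lid below 0.01 m/s); the robot touches nothing.
It fails at once if one of the other loose things on the table is pushed more than 30 mm from its place or tipped over (distance of any of juice_bottle, juice_glass, jam_jar, salt from where it was at the start of the episode above 0.03 m or angle between any of juice_bottle, juice_glass, jam_jar, salt's own z axis and vertical above 0.5 rad).
It also fails if it takes over 58 s, if anything falls off the work surface, if the arm or the gripper's body presses on something with over 40 N, if the wrist force passes 120 N, or if a joint passes its speed limit or range.

## Working session

There is one attempt and no reset: what is moved stays moved. The work goes in short steps, Python scripts to look and compute and a shell command to move; the robot and the scene stay as the last step left them, time stands still between calls to the robot, and variables do not carry over. Pictures are saved under pics/ and viewed, at most 10 in all, crops included, and the job is handed in when it is done.

```bash
mkdir -p pics
cat > h.py <<'E'
import numpy as np, cv2
from rig import robot, vision, job
from scipy.spatial.transform import Rotation as R
def shot(n):
    o=robot.get_obs(); c=vision.camera(n)
    if 'cam_to_world' not in c:
        T=np.eye(4);T[:3,:3]=R.from_quat(o['tool_rot']).as_matrix();T[:3,3]=o['position'];c['cam_to_world']=T@c['hand_eye']
    return c
def rays(c,rc):
    rc=np.atleast_2d(np.array(rc,float));K=c['K']
    d=np.c_[(rc[:,1]-K[0,2])/K[0,0],(rc[:,0]-K[1,2])/K[1,1]];u=d.copy()
    for _ in range(20): u=d/(1+c['k1']*(u**2).sum(1,keepdims=True))
    T=c['cam_to_world'];v=np.c_[u,np.ones(len(u))]@T[:3,:3].T
    return T[:3,3],v
def onz(c,rc,z):
    o,v=rays(c,rc);return o+v*((z-o[2])/v[:,2])[:,None]
def proj(c,P):
    P=np.atleast_2d(P);T=c['cam_to_world'];p=(P-T[:3,3])@T[:3,:3];u=p[:,:2]/p[:,2:]
    u=u*(1+c['k1']*(u**2).sum(1,keepdims=True));K=c['K']
    return np.c_[u[:,1]*K[1,1]+K[1,2],u[:,0]*K[0,0]+K[0,2]]
E
python3 - <<'E'
from h import *
print(robot.get_obs()['tool_rot'])
for n in ['top','side']:
    c=shot(n);cv2.imwrite(f'pics/{n}0.png',c['frame'][:,:,::-1]);print(n,c['cam_to_world'][:3,3].round(3))
    for l in ['bin','lid','juice_bottle','juice_glass','jam_jar','salt','lid_grip']:
        for r in vision.outline_of(n,l)[:1]:
            m=r['mask'];q=cv2.minAreaRect(np.argwhere(m).astype(np.float32));b=cv2.boxPoints(q)
            z={'bin':.104,'lid':.01,'lid_grip':.053}.get(l,0)
            w=onz(c,b,z)[:,:2]
            print(l,round(r['conf'],2),np.round(r['point']),m.sum(),'mid',onz(c,r['point'],z)[0,:2].round(3), w.round(3).tolist() if l in('bin','lid') else '')
E
```

```text
[ 9.87870918e-01  1.55273582e-01  7.04096737e-06 -1.07926438e-03]
top [0.202 0.09  1.543]
bin 0.64 [254. 268.] 7472 mid [0.455 0.184] [[0.592, 0.112], [0.574, 0.289], [0.32, 0.258], [0.337, 0.088]]
juice_bottle 0.82 [201. 176.] 1921 mid [0.606 0.435] 
juice_glass 0.97 [243. 169.] 1171 mid [0.495 0.443] 
jam_jar 0.95 [213. 348.] 751 mid [ 0.59  -0.012] 
salt 0.52 [255. 350.] 263 mid [ 0.478 -0.019] 
lid_grip 0.84 [266. 433.] 4954 mid [ 0.449 -0.224] 
side [0.34  0.873 0.783]
bin 0.66 [301. 315.] 9780 mid [0.449 0.233] [[0.612, 0.113], [0.553, 0.356], [0.328, 0.335], [0.335, 0.09]]
lid 0.64 [215. 337.] 2353 mid [ 0.454 -0.21 ] [[0.598, -0.36], [0.575, -0.152], [0.349, -0.131], [0.344, -0.329]]
juice_bottle 0.74 [364. 227.] 5399 mid [0.62  0.338] 
juice_glass 0.89 [385. 287.] 2714 mid [0.486 0.37 ] 
jam_jar 0.76 [241. 284.] 931 mid [ 0.588 -0.081] 
salt 0.83 [244. 326.] 401 mid [ 0.47  -0.082] 
lid_grip 0.9 [215. 336.] 2231 mid [ 0.45  -0.152]
```

Run:
```python
import cv2
a=cv2.imread('pics/top0.png')[180:340,120:520];cv2.imwrite('pics/top0c.png',cv2.resize(a,(800,320),interpolation=cv2.INTER_CUBIC))
```

```text
(no output)
```

View pics/top0c.png

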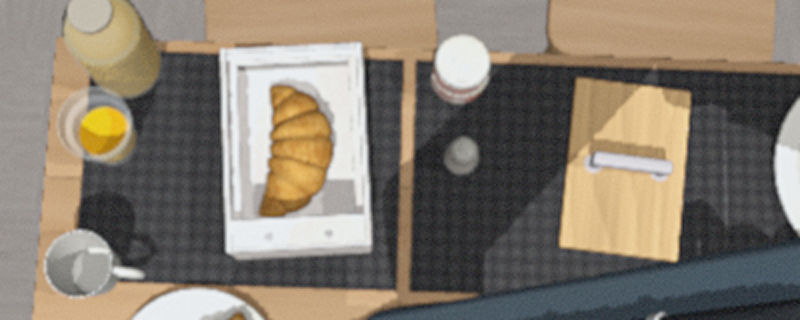

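View pics/side0.png

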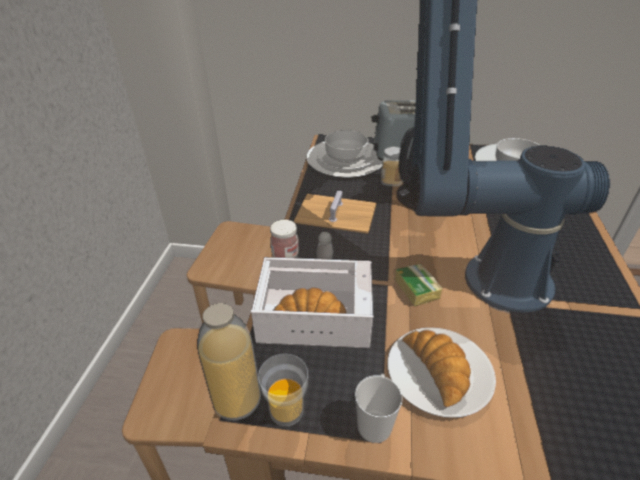

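```bash
cat >> h.py <<'E'
def pose4(P):
    # corners order far-left, far-right, near-right, near-left
    P=P[:,:2];d=(P[0]+P[1]-P[2]-P[3])/2;w=(P[0]+P[3]-P[1]-P[2])/2
    a=np.arctan2(d[1],d[0]);b=np.arctan2(-w[0],w[1])
    return P.mean(0).round(4),np.degrees([a,b]).round(2),np.linalg.norm(d).round(4),np.linalg.norm(w).round(4)
def plan(x,y,yaw,zt=None):
    """needed row fractions to put TCP at x,y[,z], tool y along lid x (yaw, rad)"""
    o=robot.get_obs();M=R.from_quat(o['tool_rot']).as_matrix();p=np.array([x,y,o['position'][2] if zt is None else zt])
    s=M.T@(p-o['position'])/.3
    t=np.array([np.cos(yaw),np.sin(yaw),0]);l=M.T@t;a=np.arctan2(-l[0],l[1])
    a=(a+np.pi/2)%np.pi-np.pi/2
    print('shift frac',s.round(4),'turn frac',round(a/2/np.pi,4),'deg',round(np.degrees(a),1),'pos',o['position'],'t',o['time'],'q6',o['q'][5])
E
python3 - <<'E'
from h import *
c=shot('top')
f=lambda L:[(y/2+180,x/2+120) for x,y in L]
print('bin',pose4(onz(c,f([(222,47),(362,44),(370,248),(226,252)]),.104)))
L=pose4(onz(c,f([(577,80),(690,92),(678,260),(560,246)]),.01));print('lid',L)
plan(*L[0],np.radians(L[1][0]),.25)
E
```

```text
bin (array([0.458 , 0.1842]), array([4.21, 3.33]), np.float64(0.2482), np.float64(0.1692))
lid (array([ 0.4597, -0.2333]), array([-5.32, -4.64]), np.float64(0.2179), np.float64(0.1493))
shift frac [ 1.2198 -0.873  -0.0648] turn frac -0.1856 deg -66.8 pos [ 0.19175147 -0.59482953  0.23058095] t 0.85 q6 -0.17847868533001798
```

```bash
python3 -m handwheel '[[0.1,-0.07,-0.01,-0.015],[0.2,-0.14,-0.02,-0.03],[0.3,-0.21,-0.03,-0.045],[0.4,-0.28,-0.04,-0.06],[0.5,-0.36,-0.05,-0.075],[0.6,-0.43,-0.06,-0.09],[0.7,-0.5,-0.065,-0.105],[0.8,-0.58,-0.065,-0.12],[0.9,-0.65,-0.065,-0.135],[1,-0.72,-0.065,-0.15],[1,-0.72,-0.065,-0.15],[1,-0.72,-0.065,-0.15]]' 60
python3 - <<'E'
from h import *
plan(.4597,-.2333,np.radians(-5),.25)
E
```

```text
time: 1.85
position: [0.412, -0.2956, 0.2503]
tool_rot: [0.809, 0.588, -0.0, 0.0]
ft_force: [-0.6, -0.2, 0.0]
grip_width: 0.0519
grip_force: 0.0
shift frac [0.2465 0.0875 0.0008] turn frac -0.0359 deg -12.9 pos [ 0.41195827 -0.2955651   0.25025106] t 1.85 q6 -0.5300300658678684
```

```bash
python3 -m handwheel '[[0.12,0.04,0,-0.018],[0.2465,0.0875,0,-0.0359],[0.2465,0.0875,0,-0.0359],[0.2465,0.0875,0,-0.0359]]'
python3 - <<'E'
from h import *
o=robot.get_obs();print(o['position'],o['tool_rot'])
c=shot('wrist');cv2.imwrite('pics/w1.png',c['frame'][:,:,::-1])
for l in ['lid','lid_grip']:
    for r in vision.look_for('wrist',l): print(l,r)
t=shot('top');print(c['cam_to_world'])
E
```

```text
time: 2.18
position: [0.4594, -0.235, 0.2501]
tool_rot: [0.738, 0.675, -0.0, 0.0]
ft_force: [0.1, 0.4, 0.6]
grip_width: 0.0521
grip_force: 0.0
[ 0.45941678 -0.23498701  0.25007043] [ 7.38165910e-01  6.74619113e-01 -2.71861812e-04  2.60190127e-04]
lid {'point': [194.0, 321.0], 'conf': 0.92}
lid_grip {'point': [196.1, 320.4], 'conf': 0.66}
[[ 0.99586895 -0.0868329  -0.0265535   0.46772729]
 [-0.09079589 -0.94881994 -0.30248441 -0.15011944]
 [ 0.00107111  0.30364578 -0.95278439  0.40543944]
 [ 0.          0.          0.          1.        ]]
```

View pics/w1.png

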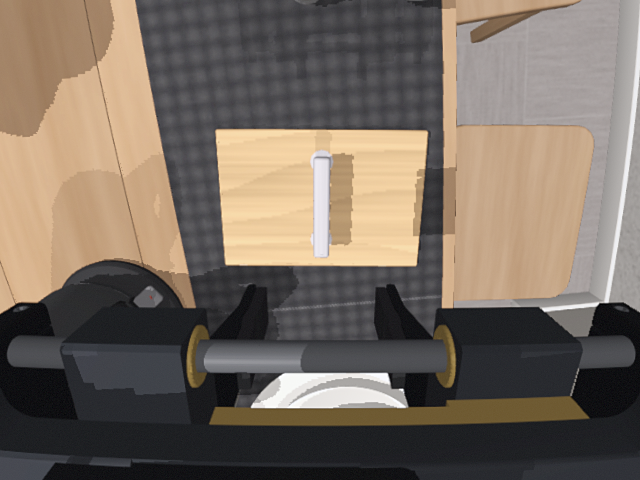

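Run:
```python
from h import *
c=shot('wrist')
L=pose4(onz(c,[(130,428),(266,417),(266,226),(129,216)],.01));print(L)
b=onz(c,[(152,322),(258,321)],.053);print(b, b.mean(0), np.linalg.norm(b[0]-b[1]))
plan(*L[0],np.radians(L[1].mean()),.055)
```

```text
(array([ 0.4608, -0.2313]), array([-5.57, -5.62]), np.float64(0.2193), np.float64(0.151))
[[ 0.46601123 -0.176413    0.053     ]
 [ 0.45516014 -0.28078327  0.053     ]] [ 0.46058569 -0.22859814  0.053     ] 0.10493283726653883
shift frac [0.0187 0.0072 0.65  ] turn frac 0.0006 deg 0.2 pos [ 0.45818834 -0.23663965  0.24999477] t 2.4333 q6 -0.5992136742038406
```

```bash
python3 -m handwheel '[[0.018,0.008,0.12,0],[0.018,0.008,0.24,0],[0.018,0.008,0.36,0],[0.018,0.008,0.48,0],[0.018,0.008,0.6,0],[0.018,0.008,0.66,0],[0.018,0.008,0.7,0],[0.018,0.008,0.72,0],[0.018,0.008,0.72,0]]' && python3 -m handwheel '[[0,0,0,0],[0,0,0,0],[0,0,0,0],[0,0,0,0],[0,0,0,0],[0,0,0,0]]' 0 30 && python3 -m handwheel '[[0,0,-0.05,0],[0,0,-0.15,0],[0,0,-0.27,0],[0,0,-0.4,0],[0,0,-0.53,0],[0,0,-0.66,0],[0,0,-0.7,0],[0,0,-0.7,0],[0,0,-0.7,0]]'
python3 - <<'E'
from h import *
plan(.458,.1842,np.radians(3.8))
E
```

```text
time: 3.18
position: [0.4609, -0.2305, 0.0328]
tool_rot: [0.739, 0.674, -0.0, -0.001]
ft_force: [-0.2, -0.0, -0.9]
grip_width: 0.0522
grip_force: 0.0
time: 3.68
position: [0.4621, -0.2301, 0.0346]
tool_rot: [0.738, 0.674, 0.0, 0.001]
ft_force: [0.2, 0.8, -0.9]
grip_width: 0.0208
grip_force: 0.0
time: 4.43
position: [0.4613, -0.2294, 0.244]
tool_rot: [0.738, 0.674, -0.0, -0.0]
ft_force: [0.0, -0.8, -3.6]
grip_width: 0.0158
grip_force: 30.0
shift frac [ 1.3721e+00 -1.3610e-01  1.0000e-04] turn frac -0.025 deg -9.0 pos [ 0.46134129 -0.22944913  0.24397406] t 4.4333 q6 -0.5878431130133609
```

Run:
```python
from h import *
c=shot('top');s=shot('side')
a=cv2.resize(c['frame'][195:315,225:310],None,fx=4.6,fy=4.6,interpolation=cv2.INTER_CUBIC)
b=cv2.resize(s['frame'][250:350,245:380],None,fx=3,fy=3,interpolation=cv2.INTER_CUBIC)
I=np.zeros((560,800,3),np.uint8);I[:a.shape[0],:391]=a[:560,:391];I[:300,395:800]=b
cv2.imwrite('pics/bin.png',I[:,:,::-1])
```

```text
(no output)
```

View pics/bin.png

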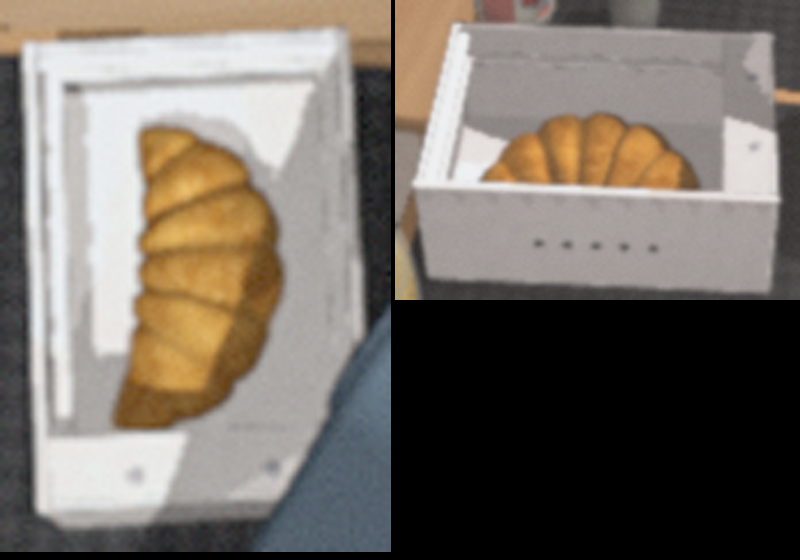

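Run:
```python
from h import *
from scipy.optimize import least_squares
c=shot('top');s=shot('side')
g=lambda x,y,S,ox,oy:((y+.5)/S-.5+oy,(x+.5)/S-.5+ox)
B=np.array([(.123,.084,.104),(.123,-.084,.104),(-.123,-.084,.104),(-.123,.084,.104)])
T=np.array([g(24,43,4.6,225,195),g(347,30,4.6,225,195),g(37,514,4.6,225,195)]);Ti=[0,1,3]
S=np.array([g(x-395,y,3,245,250) for x,y in [(418,185),(457,25),(771,34),(779,199)]])
def W(p): 
    a=p[2];M=np.array([[np.cos(a),-np.sin(a),0],[np.sin(a),np.cos(a),0],[0,0,1]]);return B@M.T+[p[0],p[1],0]
ft=lambda p:(proj(c,W(p))[Ti]-T).ravel()*2.3
fs=lambda p:(proj(s,W(p))-S).ravel()*1.3
for f in (ft,fs,lambda p:np.r_[ft(p),fs(p)]):
    r=least_squares(f,[.458,.184,.07]);print(r.x[:2].round(4),np.degrees(r.x[2]).round(2),r.fun.round(1))
print(pose4(onz(s,S,.104)))
```

```text
[0.4589 0.1862] 4.58 [ 0.8  0.9  0.4 -1.1 -1.1  0.2]
[0.4572 0.1852] 5.13 [ 0.1 -0.9 -0.9 -1.2 -0.2  1.1  0.1  1. ]
[0.4583 0.1858] 4.71 [ 1.5  0.9  0.8 -1.1 -0.4  0.7 -0.1 -2.  -1.  -1.5  0.4  0.8  0.8 -0.2]
(array([0.4571, 0.1857]), array([5.31, 5.01]), np.float64(0.2423), np.float64(0.1663))
```

Run:
```python
from h import *
plan(.4879,.1882,np.radians(4.75),.244)
```

```text
shift frac [ 1.3931 -0.0358 -0.0032] turn frac -0.0277 deg -10.0 pos [ 0.46062147 -0.22897416  0.24179885] t 4.6333 q6 -0.5878625407008526
```

```bash
python3 -m handwheel '[[0.05,0,0,-0.002],[0.14,-0.004,0,-0.004],[0.24,-0.006,0,-0.006],[0.34,-0.008,0,-0.008],[0.44,-0.01,0,-0.01],[0.54,-0.014,0,-0.012],[0.64,-0.016,0,-0.014],[0.74,-0.018,0,-0.016],[0.84,-0.02,0,-0.018],[0.94,-0.024,0,-0.02],[1,-0.026,0,-0.02]]'
python3 - <<'E'
from h import *
plan(.4879,.1882,np.radians(4.75),.244)
E
```

```text
time: 5.55
position: [0.4801, 0.0723, 0.2424]
tool_rot: [0.694, 0.72, -0.001, -0.002]
ft_force: [1.4, -0.2, -3.1]
grip_width: 0.0156
grip_force: 30.0
shift frac [ 0.3851  0.0402 -0.0048] turn frac -0.0074 deg -2.7 pos [0.4800699  0.07231783 0.24239811] t 5.55 q6 -0.1192338522109289
```

```bash
python3 -m handwheel '[[0.1,0.01,0,-0.002],[0.2,0.02,0,-0.004],[0.3,0.03,0,-0.006],[0.36,0.04,0,-0.0075],[0.385,0.04,0,-0.0075],[0.385,0.04,0,-0.0075],[0.385,0.04,0,-0.0075],[0.385,0.04,0,-0.0075]]'
python3 - <<'E'
from h import *
P=[]
for i in range(4):
    s=shot(['top','wrist','side','side'][i]);P.append(robot.get_obs()['position'])
    if i<3: 
        cv2.imwrite(f"pics/b{i}.png",s['frame'][:,:,::-1])
print(np.mean(P,0));plan(.4879,.1882,np.radians(4.75),.244)
b=cv2.imread('pics/b2.png')[160:360,210:410];w=cv2.imread('pics/b1.png');t=cv2.imread('pics/b0.png')[180:330,200:340]
I=np.zeros((600,800,3),np.uint8);I[:400,:400]=cv2.resize(b,(400,400),interpolation=2);I[:300,400:]=cv2.resize(w,(400,300));I[300:,500:780]=cv2.resize(t,(280,300),interpolation=2)
cv2.imwrite('pics/cmp.png',I)
E
```

```text
time: 6.22
position: [0.4889, 0.1842, 0.2433]
tool_rot: [0.678, 0.735, -0.001, -0.0]
ft_force: [-0.5, -0.0, -3.0]
grip_width: 0.0161
grip_force: 30.0
[0.48926805 0.18417949 0.24383711]
shift frac [ 0.0132 -0.0039  0.0001] turn frac -0.0004 deg -0.2 pos [0.48939168 0.18433338 0.24403711] t 6.4167 q6 0.06636422823165775
```

View pics/cmp.png

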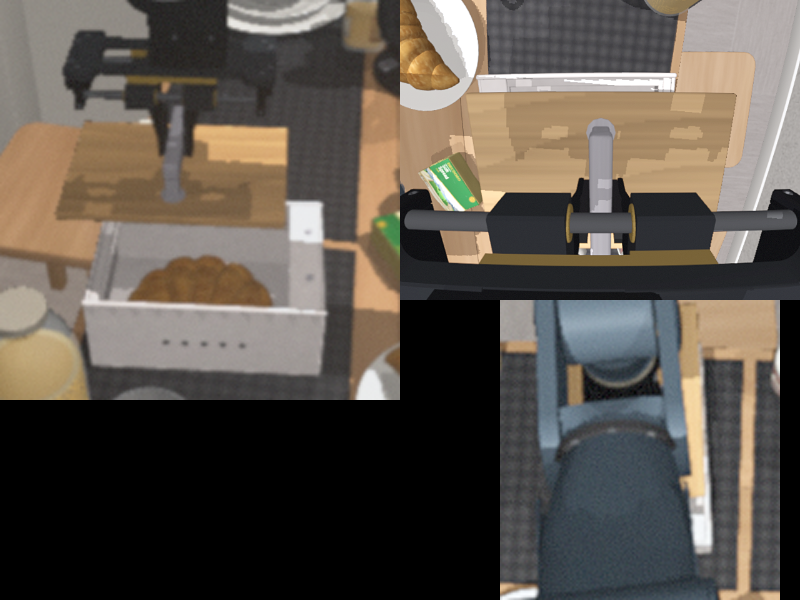

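Run:
```python
from h import *
from scipy.optimize import brentq
c=shot('wrist');s=shot('side')
f=lambda x,y:((y+.5)*1.6-.5,(x-400+.5)*1.6-.5)
E=[f(737,94),f(466,94)]
L=lambda z:np.linalg.norm(np.diff(onz(c,E,z),axis=0))-.22
z=brentq(L,.1,.3);e=onz(c,E,z);print('lidtop z',z,e,'yaw',np.degrees(np.arctan2(*(e[0]-e[1])[[1,0]])))
a=np.arctan2(*(e[0]-e[1])[[1,0]]);print('centre',e.mean(0)[:2]+.075*np.array([np.sin(a),-np.cos(a)]))
g=lambda x,y:((y+.5)/2-.5+160,(x+.5)/2-.5+210)
E2=[g(57,213),g(288,220)]
z2=brentq(lambda z:np.linalg.norm(np.diff(onz(s,E2,z),axis=0))-.22,.1,.3);e2=onz(s,E2,z2);print(z2,e2)
for z in(.2,.21,.22):
  P=onz(s,[g(57,213),g(85,122),g(288,126),g(288,220)],z);print(z,pose4(P))
R4=onz(c,[f(674,74),f(478,75)],.104);print('bin rim +y',R4)
a=np.radians(4.75);M=np.array([[np.cos(a),-np.sin(a)],[np.sin(a),np.cos(a)]])
print('pred', M@[.123,.084]+[.458,.1857], M@[-.123,.084]+[.458,.1857]); print('in bin frame', (R4[:,:2]-[.458,.1857])@M)
```

```text
lidtop z 0.21143061194385265 [[0.59526802 0.26670433 0.21143061]
 [0.37595928 0.24927797 0.21143061]] yaw 4.543199470758745
centre [0.49155446 0.18322681]
0.21108645422701716 [[0.59135634 0.26474148 0.21108645]
 [0.37234605 0.24389691 0.21108645]]
0.2 (array([0.4911, 0.1669]), array([5.76, 4.92]), np.float64(0.2238), np.float64(0.1514))
0.21 (array([0.4885, 0.179 ]), array([5.76, 4.92]), np.float64(0.22), np.float64(0.1488))
0.22 (array([0.4859, 0.1911]), array([5.76, 4.92]), np.float64(0.2161), np.float64(0.1462))
bin rim +y [[0.57353447 0.28143136 0.104     ]
 [0.331817   0.26222492 0.104     ]]
pred [0.57362167 0.27959691] [0.32846655 0.25922609]
in bin frame [[ 0.12306501  0.08583536]
 [-0.11941273  0.08671108]]
```

```bash
python3 -m handwheel '[[0.02,0,0.05,0],[0.022,0,0.13,0],[0.022,0,0.2,0],[0.022,0,0.26,0],[0.022,0,0.29,0],[0.022,0,0.29,0],[0.022,0,0.29,0],[0.022,0,0.29,0]]'
python3 - <<'E'
from h import *
P=[]
s=shot('side');w=shot('wrist')
I=np.zeros((600,800,3),np.uint8)
I[:300,:400]=cv2.resize(s['frame'][210:360,220:420],(400,300),interpolation=2);I[300:]=cv2.resize(w['frame'][:240],(800,300),interpolation=2)
cv2.imwrite('pics/low.png',I[:,:,::-1])
E
```

```text
time: 7.18
position: [0.4899, 0.192, 0.1581]
tool_rot: [0.678, 0.735, 0.001, 0.001]
ft_force: [1.3, -0.6, -2.9]
grip_width: 0.0155
grip_force: 30.0
```

View pics/low.png

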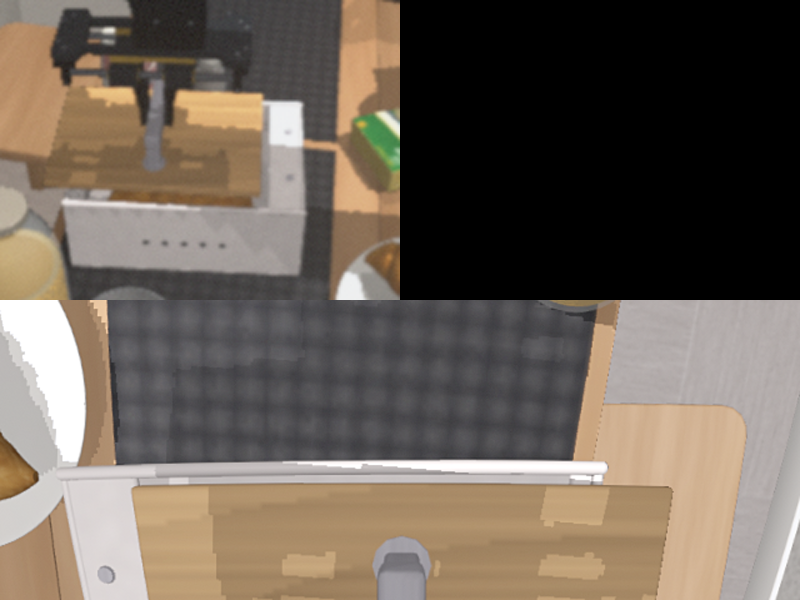

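Run:
```python
from h import *
from scipy.optimize import brentq
c=shot('wrist')
f=lambda x,y:((y-300+.5)/1.25-.5,(x+.5)/1.25-.5)
E=[f(671,487),f(133,487)]
z=brentq(lambda z:np.linalg.norm(np.diff(onz(c,E,z),axis=0))-.22,.05,.2)
def fr(e):
    d=(e[0]-e[1])[:2];a=np.arctan2(d[1],d[0]);return a,np.degrees(a),np.linalg.norm(d)
for zz in (z,.124):
    e=onz(c,E,zz);a=fr(e);print('lid top z',zz,a,e.mean(0)+.075*np.array([np.sin(a[0]),-np.cos(a[0]),0]))
r=onz(c,[f(606,462),f(60,468)],.104);b=fr(r)
print('bin',b,r.mean(0)+.084*np.array([np.sin(b[0]),-np.cos(b[0]),0]))
ri=onz(c,[f(600,473),f(70,479)],.104);print('inner',fr(ri))
for zz in (z,.124):
    l=onz(c,E,zz)[:,:2]-r[1,:2];M=np.array([[np.cos(b[0]),-np.sin(b[0])],[np.sin(b[0]),np.cos(b[0])]])
    print('lid +y edge corners in bin frame',(l@M+[-.123,.084]).round(4))
```

```text
lid top z 0.12413538506917814 (np.float64(0.08058806902526085), np.float64(4.6173562342564045), np.float64(0.21999999999999995)) [0.49164789 0.19144257 0.12413539]
lid top z 0.124 (np.float64(0.08058806902526103), np.float64(4.617356234256415), np.float64(0.2201570493855132)) [0.4916495 0.191435  0.124    ]
bin (np.float64(0.08486516078986117), np.float64(4.862415540958165), np.float64(0.24513842210935052)) [0.45967416 0.18850689 0.104     ]
inner (np.float64(0.08588076398902966), np.float64(4.920605317930504), np.float64(0.23901844059317404))
lid +y edge corners in bin frame [[ 0.142   0.0747]
 [-0.078   0.0757]]
lid +y edge corners in bin frame [[ 0.1421  0.0747]
 [-0.0781  0.0757]]
```

```bash
python3 -m handwheel '[[0,0,0.01,-0.0003],[0,0,0.02,-0.0007],[0,0,0.03,-0.0007],[0,0,0.04,-0.0007],[0,0,0.044,-0.0007],[0,0,0.044,-0.0007],[0,0,0.044,-0.0007]]' && python3 -m handwheel '[[0,0,0.003,0],[0,0,0.006,0],[0,0,0.006,0]]'
```

```text
time: 7.92
position: [0.4884, 0.1919, 0.1443]
tool_rot: [0.676, 0.737, -0.0, -0.0]
ft_force: [-3.3, -1.1, 4.6]
grip_width: 0.0157
grip_force: 30.0
time: 8.17
position: [0.4876, 0.1918, 0.1424]
tool_rot: [0.676, 0.737, -0.001, -0.001]
ft_force: [-6.3, -0.8, 6.8]
grip_width: 0.0155
grip_force: 30.0
```

```bash
python3 -m handwheel '[[0,0,0,0],[0,0,0,0],[0,0,0,0],[0,0,0,0],[0,0,0,0],[0,0,0,0]]' 38
python3 - <<'E'
from h import *
s=shot('side');w=shot('wrist')
I=np.zeros((600,800,3),np.uint8)
I[:300,:400]=cv2.resize(s['frame'][210:360,220:420],(400,300),interpolation=2);I[300:]=cv2.resize(w['frame'][:240],(800,300),interpolation=2)
cv2.imwrite('pics/low2.png',I[:,:,::-1])
E
```

```text
time: 8.67
position: [0.4892, 0.192, 0.1421]
tool_rot: [0.676, 0.737, 0.0, 0.0]
ft_force: [-0.1, -0.2, -0.4]
grip_width: 0.0326
grip_force: 0.0
```

View pics/low2.png

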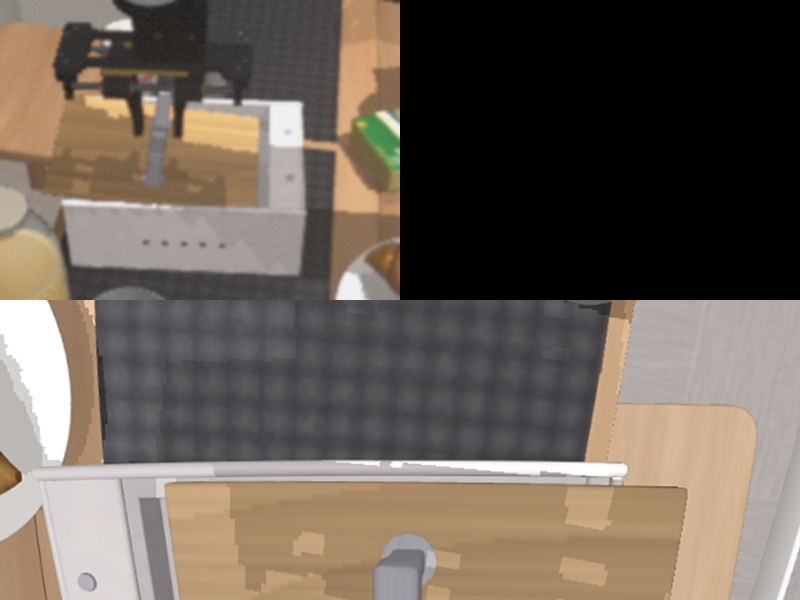

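```bash
python3 -m handwheel '[[0,0,0,0],[0,0,0.02,0],[0,0,0.04,0],[0,0,0.06,0],[0,0,0.075,0],[0,0,0.085,0],[0,0,0.085,0]]' 45 && python3 -m handwheel '[[0,0,0.006,0],[0,0,0.012,0],[0,0,0.014,0],[0,0,0.014,0]]'
```

```text
time: 9.35
position: [0.4882, 0.1918, 0.1155]
tool_rot: [0.676, 0.737, -0.001, -0.001]
ft_force: [-0.2, 0.2, 0.0]
grip_width: 0.0392
grip_force: 0.0
time: 9.68
position: [0.4889, 0.192, 0.1143]
tool_rot: [0.676, 0.737, 0.0, 0.0]
ft_force: [-3.3, -1.5, 13.0]
grip_width: 0.039
grip_force: 6.8
```

```bash
python3 -m handwheel '[[0,-0.012,0,0],[0,-0.024,0.001,0],[0,-0.036,0.003,0],[0,-0.048,0.004,0],[0,-0.06,0.004,0],[0,-0.06,0.004,0]]' && python3 -m handwheel '[[0,-0.012,0.001,0],[0,-0.024,0.002,0],[0,-0.036,0.003,0],[0,-0.048,0.004,0],[0,-0.048,0.004,0]]'
```

```text
time: 10.18
position: [0.4735, 0.1908, 0.1126]
tool_rot: [0.676, 0.737, 0.003, 0.002]
ft_force: [2.3, -0.3, 7.8]
grip_width: 0.0393
grip_force: 4.0
time: 10.6
position: [0.4604, 0.1897, 0.1116]
tool_rot: [0.676, 0.737, 0.004, 0.003]
ft_force: [4.3, 0.1, 7.0]
grip_width: 0.0395
grip_force: 5.5
```

```bash
python3 -m handwheel '[[0,-0.012,0.001,0],[0,-0.024,0.002,0],[0,-0.036,0.004,0],[0,-0.042,0.006,0],[0,-0.042,0.006,0]]' && python3 -m handwheel '[[0,-0.01,0.002,0],[0,-0.02,0.004,0],[0,-0.02,0.006,0],[0,-0.02,0.006,0]]'
```

```text
time: 11.02
position: [0.4529, 0.1892, 0.111]
tool_rot: [0.676, 0.737, 0.008, 0.006]
ft_force: [9.4, 0.8, 8.7]
grip_width: 0.0393
grip_force: 7.7
time: 11.35
position: [0.4471, 0.1888, 0.1089]
tool_rot: [0.676, 0.737, 0.008, 0.006]
ft_force: [9.4, 1.5, 6.8]
grip_width: 0.0393
grip_force: 6.7
```

```bash
python3 -m handwheel '[[0,-0.008,0.003,0],[0,-0.016,0.006,0],[0,-0.02,0.01,0],[0,-0.02,0.012,0],[0,-0.02,0.012,0]]'
python3 - <<'E'
from h import *
s=shot('side');w=shot('wrist')
I=np.zeros((600,800,3),np.uint8)
I[:300,:400]=cv2.resize(s['frame'][210:360,220:420],(400,300),interpolation=2);I[300:]=cv2.resize(w['frame'][:240],(800,300),interpolation=2)
cv2.imwrite('pics/push.png',I[:,:,::-1])
E
```

```text
time: 11.77
position: [0.4472, 0.1889, 0.1084]
tool_rot: [0.676, 0.737, 0.013, 0.011]
ft_force: [12.9, -0.5, 24.4]
grip_width: 0.0393
grip_force: 17.2
```

View pics/push.png

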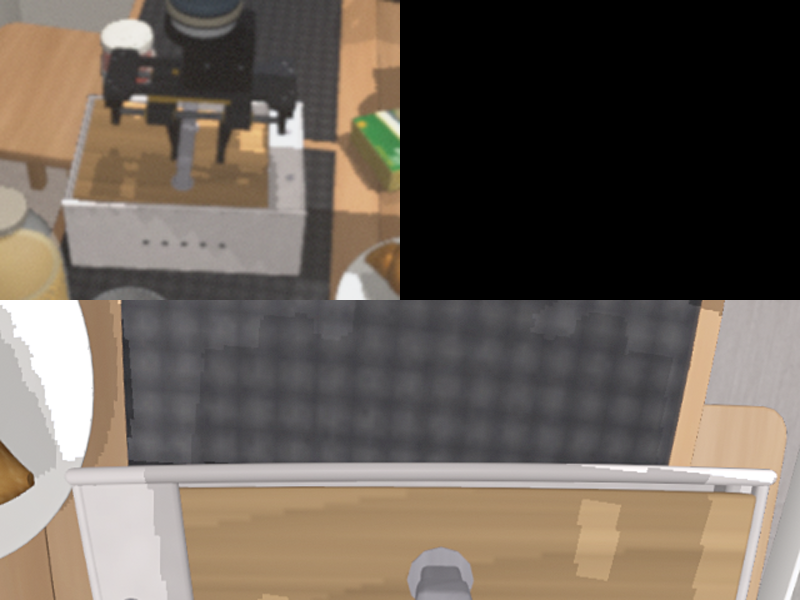

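```bash
python3 -m handwheel '[[0,-0.004,-0.008,0],[0,-0.012,-0.01,0],[0,-0.02,-0.01,0],[0,-0.02,-0.01,0]]' && python3 -m handwheel '[[0,-0.008,0.0,0],[0,-0.014,0,0],[0,-0.014,0,0]]'
```

```text
time: 12.2
position: [0.4389, 0.1882, 0.1087]
tool_rot: [0.676, 0.737, 0.011, 0.009]
ft_force: [16.5, 1.5, 2.1]
grip_width: 0.0393
grip_force: 9.2
time: 12.45
position: [0.4386, 0.1882, 0.1094]
tool_rot: [0.676, 0.737, 0.014, 0.011]
ft_force: [19.8, 1.8, 3.1]
grip_width: 0.0397
grip_force: 10.9
```

```bash
python3 -m handwheel '[[0,0,0.008,0],[0,0,0.016,0],[0,0,0.024,0],[0,0,0.024,0]]' && python3 -m handwheel '[[0,0,0.008,0],[0,0,0.016,0],[0,0,0.016,0]]'
```

```text
time: 12.78
position: [0.4414, 0.1886, 0.1027]
tool_rot: [0.676, 0.736, 0.016, 0.013]
ft_force: [22.7, 2.2, 6.3]
grip_width: 0.0392
grip_force: 11.5
time: 13.03
position: [0.4422, 0.1887, 0.1003]
tool_rot: [0.676, 0.736, 0.016, 0.013]
ft_force: [23.1, 1.3, 31.8]
grip_width: 0.04
grip_force: 45.6
```

```bash
python3 -m handwheel '[[0,0.008,-0.008,0],[0,0.016,-0.008,0],[0,0.024,-0.008,0],[0,0.032,-0.008,0],[0,0.04,-0.008,0],[0,0.05,-0.008,0],[0,0.06,-0.008,0],[0,0.07,-0.008,0],[0,0.07,-0.008,0]]'
python3 - <<'E'
from h import *
s=shot('side');w=shot('wrist')
I=np.zeros((600,800,3),np.uint8)
I[:300,:400]=cv2.resize(s['frame'][210:360,220:420],(400,300),interpolation=2);I[300:]=cv2.resize(w['frame'][:240],(800,300),interpolation=2)
cv2.imwrite('pics/back.png',I[:,:,::-1])
E
```

```text
time: 13.78
position: [0.4426, 0.1886, 0.0983]
tool_rot: [0.676, 0.737, 0.0, -0.0]
ft_force: [-3.0, 1.9, 22.1]
grip_width: 0.0393
grip_force: 11.1
```

View pics/back.png

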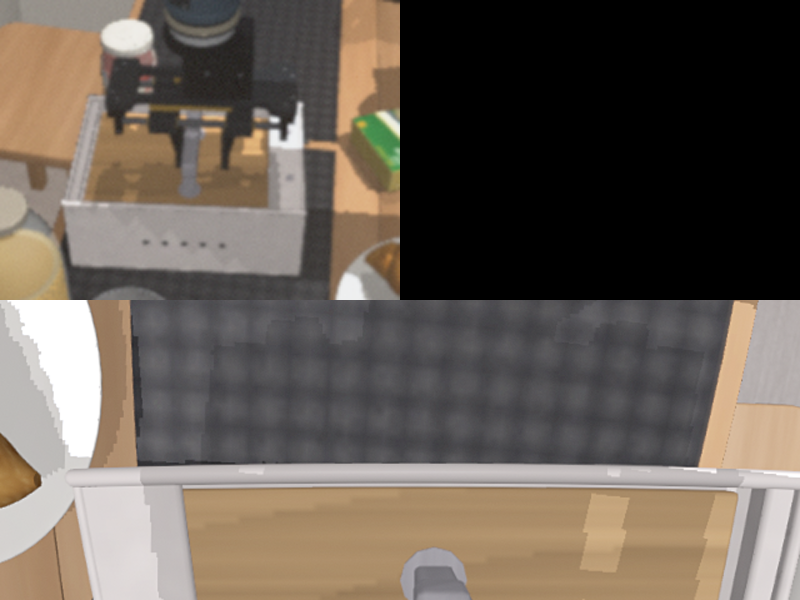

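```bash
python3 -m handwheel '[[0,0,-0.008,0],[0,0.01,-0.011,0],[0,0.02,-0.011,0],[0,0.03,-0.011,0],[0,0.04,-0.012,0],[0,0.05,-0.012,0],[0,0.05,-0.012,0]]'
```

```text
time: 14.47
position: [0.4568, 0.189, 0.0993]
tool_rot: [0.676, 0.737, -0.001, -0.001]
ft_force: [-0.3, 0.0, -0.3]
grip_width: 0.0394
grip_force: 0.0
```

```bash
python3 -m handwheel '[[0,0.01,-0.005,0],[0,0.023,-0.01,0],[0,0.023,-0.05,0],[0,0.023,-0.12,0],[0,0.023,-0.25,0],[0,0.023,-0.38,0],[0,0.023,-0.5,0],[0,0.023,-0.55,0],[0,0.023,-0.55,0],[0,0.023,-0.55,0]]'
python3 - <<'E'
from h import *
s=shot('side');w=shot('wrist')
I=np.zeros((600,800,3),np.uint8)
I[:300,:400]=cv2.resize(s['frame'][210:360,220:420],(400,300),interpolation=2);I[:300,400:]=0;I[300:]=0
W=w['frame'][60:300,100:540];I[164:600]=cv2.resize(W,(800,436),interpolation=2);I[:164,:400]=cv2.resize(s['frame'][250:332,220:420],(400,164),interpolation=2)
cv2.imwrite('pics/fin.png',I[:,:,::-1])
E
```

```text
time: 15.3
position: [0.4647, 0.1899, 0.2657]
tool_rot: [0.676, 0.737, 0.001, 0.001]
ft_force: [0.3, 0.2, 0.0]
grip_width: 0.0391
grip_force: 0.0
```

View pics/fin.png

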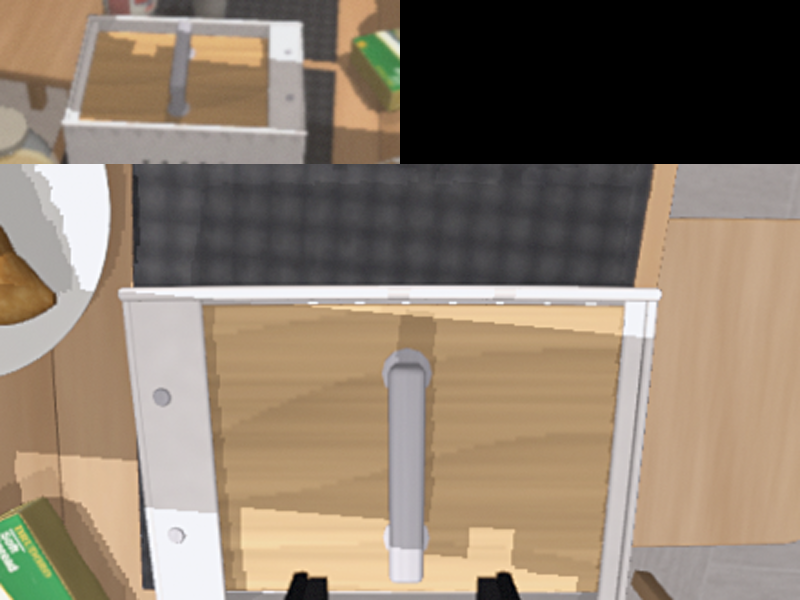

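Run:
```python
from h import *
c=shot('wrist');f=lambda x,y:((y-164+.5)/1.818-.5+60,(x+.5)/1.818-.5+100)
r=onz(c,[f(660,291),f(120,292)],.104)[:,:2];d=r[0]-r[1];a=np.arctan2(d[1],d[0]);print(np.degrees(a),np.linalg.norm(d))
M=np.array([[np.cos(a),-np.sin(a)],[np.sin(a),np.cos(a)]])
b=onz(c,[f(407,367),f(406,580)],.133)[:,:2]
m=r.mean(0);q=(b-m)@M+[0,.084];print(q,q.mean(0))
e=onz(c,[f(205,306),f(224,590),f(623,306),f(603,590)],.104)[:,:2];print((e-m)@M+[0,.084])
t=shot('top')
for l in ['juice_bottle','juice_glass','jam_jar','salt']:print(l,[np.round(x['point']) for x in vision.look_for('top',l)[:1]])
```

```text
4.9417638912499475 0.24576358604119974
[[ 0.0078195   0.05264105]
 [ 0.0074747  -0.04544114]] [0.0076471  0.00359995]
[[-0.08407264  0.07722235]
 [-0.08660514 -0.06476622]
 [ 0.10640287  0.07715696]
 [ 0.10961426 -0.06485884]]
juice_bottle [array([200., 173.])]
juice_glass [array([245., 170.])]
jam_jar [array([212., 346.])]
salt [array([255., 351.])]
```

```bash
python3 -c "
from rig import job
print(job.hand_in())"
```

```text
the job is handed in; nothing more can be done
None
```

The bread bin is closed and handed in at about 15 s of robot time: the lid lies flat on its ledge, handle up, under both lips and let go. I measured its centre about 7.6 mm towards the narrow lip and 3.6 mm across, and the other things look unmoved; the hand-in gave no verdict, and I could not see the strip.

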